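# Set out the soldering bench

### The job

Set out the soldering bench on the three grey discs, everything upright and centred: stand the capped bottle on the disc next to the soldering iron stand, the cotton-bud pot on the disc next to the circuit-board holder, and the solder spool on the disc between those two, with the flat tin centred on top of the spool. Leave the red-handled cutters where they lie.

Things in the scene. Friction and masses are not known exactly. Their poses are not given: they have to be found in the camera images.
- spool: solder spool standing on end: round, 56 mm in diameter over its black flanges, 50 mm tall, silvery wire between the flanges, small hole drawn in its flat top (the top is solid); graspable across its diameter; about 0.25 kg. Upright, origin at the centre of its underside, z axis up its axis.
- tin: flat round metal flux tin, closed, 50 mm in diameter, 26 mm tall, flat top and bottom; about 0.07 kg. Upright, origin at the centre of its underside, z axis up its axis.
- bottle: white round bottle 52 mm in diameter up to 55 mm height, shoulder narrowing to 28 mm at 72 mm height, then a blue cylindrical cap 30 mm in diameter from 72 to 100 mm height (total height 100 mm); easiest held by the cap; about 0.14 kg. Upright, origin at the centre of its underside, z axis up its axis.
- pot: grey round pot 44 mm in diameter and 55 mm tall with cotton buds standing in it up to 75 mm height, all within 36 mm diameter (they do not collide, the pot is solid); hold it by its side; about 0.10 kg. Upright, origin at the centre of its underside, z axis up its axis.
- rest_left: flat grey round rubber disc, 80 mm in diameter, 4 mm thick, fixed to the bench; origin at the centre of its underside (its top is 4 mm higher). All three discs look the same and lie in a rough row from left to right as the robot sees it (+y is left), about 140 to 155 mm apart; this is the left one.
- rest_mid: flat grey round rubber disc, 80 mm in diameter, 4 mm thick, fixed to the bench; origin at the centre of its underside (its top is 4 mm higher). All three discs look the same and lie in a rough row from left to right as the robot sees it (+y is left), about 140 to 155 mm apart; this is the middle one.
- rest_right: flat grey round rubber disc, 80 mm in diameter, 4 mm thick, fixed to the bench; origin at the centre of its underside (its top is 4 mm higher). All three discs look the same and lie in a rough row from left to right as the robot sees it (+y is left), about 140 to 155 mm apart; this is the right one.
- iron_stand: soldering iron stand, fixed: black base 130 mm (x) by 76 mm (y), 22 mm tall, with a yellow sponge and a steel coil holding an iron whose blue handle rises away from the robot (+x) to about 170 mm height. It stands just beyond one end of the row of discs, left or right, its centre 160 to 190 mm from the end disc's centre. Origin at the centre of the underside of its base.
- board_holder: circuit-board holder, fixed: grey base 130 mm (x) by 80 mm (y), two upright aluminium jaws 60 mm tall and a green board with parts on it between them, up to 66 mm tall. It stands just beyond the other end of the row of discs, at the same kind of distance. Origin at the centre of the underside of its base.
- cutters: red-handled side cutters lying flat on the bench on the right, near the robot, about 158 mm long along their x axis, 53 mm wide, 11 mm tall; a bystander, to be left alone. Origin within 4 mm of the middle, on the bench.
Mind the look-alikes: they are no part of the job. Of the things shaped like the iron_stand, the black one is meant.

How it is judged:
By the outcome, as a careful person would: the job done as asked, in the order asked, and still so for the second after the job is handed in, with the robot touching nothing.
It also fails if it takes over 120 s, if anything falls off the work surface, if the arm or the gripper's body presses on something with over 40 N, if the wrist force passes 120 N, or if a joint passes its speed limit or range.

### The arm

A 7-joint arm with a two-finger parallel gripper is mounted at the origin on the work surface. World frame = base frame: x ahead of the robot, y to its left, z up, the work surface at z = 0. Lengths are in m, angles in rad, forces in N, time in s.
With the tool pointing down it reaches from about 0.4 to 0.85 m from the base axis. Payload 10.4 kg.
Tool frame: the origin (TCP) lies between the finger pads; the fingertips stand ahead of it and the grasp point (between the pads) lies 5 mm behind it (manip.tip_extent is the z of the fingertips in the tool frame, in m); z points along the fingers, y is the line along which they close (so a half turn about z gives the same grasp; the last joint's range is limited). The gripper opens to 85 mm and grips with 20 to 120 N. Pads are 22 mm wide; open, the fingers measure 114 mm over their backs; the gripper's body (76 mm by 85 mm) begins 54 mm behind the grasp point. The pads swing forward as they close: fully open they stand 13 mm farther back than shut.
Start: joints at [1.191, 0.332, -0.065, 1.46, 0.022, 1.35, -0.088], TCP at [0.218, -0.586, 0.245] pointing down, gripper open.
Joint ranges: [-2.6, 2.6], [-0.5, 2.12], [-1.47, 1.34], [0.16, 2.42], [-1.27, 4.41], [0.06, 2.06], [-2.6, 2.6]. Speed limits (rad/s): [2.22, 2.22, 2.79, 2.79, 3.14, 3.14, 3.14].

### API

Orientations are given as a unit quaternion [x, y, z, w].
In Python, from workcell import status, viewer, manip gives the robot as it stands.
- The arm moves only by the tool play_rows, never from a script. Its argument "plan" is one flat list of numbers, 7 for each row, row after row: the turn, a rotation vector about the tool's x, y, z in degrees, then the shift along the tool's x, y, z in m, then the opening, from 0 (shut) to 1 (fully open). In form: [ax, ay, az, dx, dy, dz, grip, ax, ay, az, dx, dy, dz, grip, ...]. A call has 1 to 20 rows; each row is the pose to reach, as a shift and turn from the pose commanded when the call began, along the tool's axes at that moment; what a row does not reach only later rows make up. A row lasts 1/8 s, in which the tool goes at most 62.5 mm and 10.7 degrees, less where a joint would pass 70% of its speed; a pose out of reach is approached as far as the arm can. A call with a gripper value outside its range is refused whole. The fingers move at their own pace and stop on an object; "squeeze" is the grip in N (left out, the last holds). Time passes only in rows, so rows that repeat a pose let the fingers close. It gives the time, the measured TCP pose, the force, the opening and the grip force at its end, in the units of the state.
- status.get_obs(): the state, without advancing time (a new reading comes with each control period).
- viewer.camera(name): name is "side" or "top"; returns the picture (420x560x3 uint8, red, green, blue); there is no depth.
- viewer.camera_model(name): a dict with "fx", "fy", "cx", "cy" (pixels), "R" (3x3) and "t" (3): a world point X has camera coordinates R X + t. Camera axes: x right, y down, z forward; pixel columns grow to the right and rows downward; lengths in m; the calibration is good to about 2 mm. A picture is of the moment at which its call begins. camera_model takes no time and is no camera call.
- manip.hand_in(): hands the job in; it is judged then, once.
The state is a dict: "clock": time; "joint_pos": joint angles; "joint_velocities": joint speeds; "tau": joint torques, N m; "position": TCP position; "ee_rot": TCP orientation; "ft_force": force on the tool from outside, world axes, zero at the start; "torque": the same for the moment, N m; "grip_width": opening from 0.0 (shut) to 1.0 (fully open); "grasp_force": force on a finger pad.
Only numpy, scipy, OpenCV 4.12 (cv2) and the standard library are available. Lean on these libraries where they do the work, as an engineer would, in place of code of your own. Each camera call takes 0.05 s, during which the arm holds its last target. There are 200 camera calls.

## Working session

There is one attempt and no reset: what is moved stays moved. The work goes in short steps, Python scripts to look and compute and a tool call to move; the robot and the scene stay as the last step left them, time stands still between calls to the robot, and variables do not carry over. Pictures are saved under pics/ and viewed, at most 14 in all, crops included, and the job is handed in when it is done.

Besides the shell and the picture viewer there is one more tool, called after "Call:" as name(argument=value, ...) on one line, values as JSON. play_rows: Moves the arm, as the interface text tells. Its arguments: {"type":"object","properties":{"plan":{"type":"array","items":{"type":"number"}},"squeeze":{"type":"number"}},"required":["plan"]}

```bash
mkdir -p pics; ls; python3 - <<'E'
from workcell import status, viewer, manip
import cv2
for n in("top","side"):
    cv2.imwrite(f"pics/{n}0.png",viewer.camera(n)[:,:,::-1])
    m=viewer.camera_model(n);print(n,m)
o=status.get_obs();print(o["position"],o["ee_rot"],o["grip_width"],o["clock"],manip.tip_extent)
E
```

```text
pics
top {'fx': 465.33764662908465, 'fy': 465.33764662908465, 'cx': 283.83329692536637, 'cy': 209.8171271909969, 'R': array([[-0.02233336, -0.99951229, -0.02182645],
       [-0.99241986,  0.0248033 , -0.12036453],
       [ 0.12084719,  0.01897286, -0.99248979]]), 't': array([-0.02309679,  0.54013196,  1.12280643])}
side {'fx': 405.844880376521, 'fy': 405.844880376521, 'cx': 277.0768627172433, 'cy': 209.69239763126487, 'R': array([[-0.96789158, -0.25106799, -0.01227815],
       [-0.17275385,  0.69987606, -0.69305816],
       [ 0.18259791, -0.66868406, -0.7207771 ]]), 't': array([0.48049695, 0.14232014, 1.13297257])}
[ 0.21819937 -0.58533866  0.24458881] [ 9.84125614e-01  1.77472177e-01 -1.27365159e-04 -6.21075319e-04] 1.0013745555300866 0.1 0.014
```

View pics/top0.png

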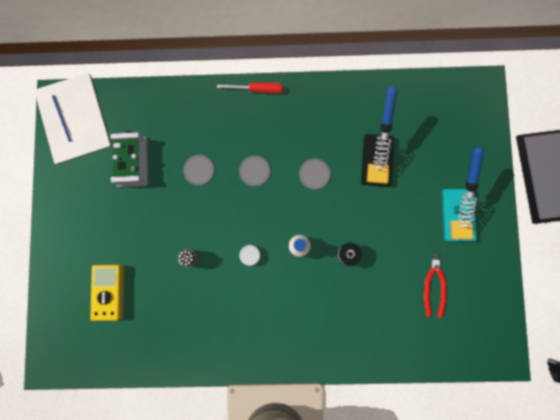

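View pics/side0.png

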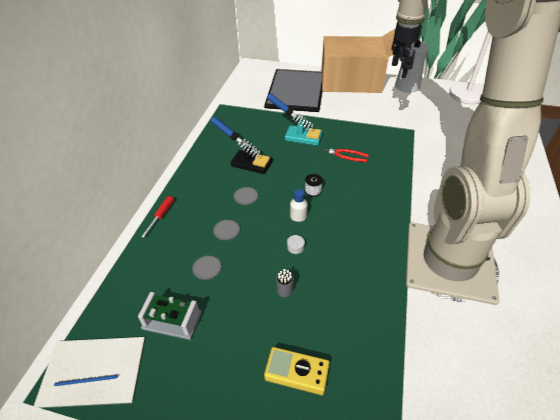

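The top view shows the black iron stand at (378,160) to the right and the board holder at (130,160) to the left. The discs are at (199,170), (254,170) and (315,174). The pot is at (188,258), tin (250,255), bottle (300,245), and spool (349,254). The bottle goes right, the pot left, and the spool with the tin in the middle.

```bash
cat > h.py <<'E'
import cv2,numpy as np
from workcell import status,viewer,manip
from scipy.spatial.transform import Rotation as Ro
def ray(n,u,v,z):
    m=viewer.camera_model(n);d=m["R"].T@np.array([(u-m["cx"])/m["fx"],(v-m["cy"])/m["fy"],1]);c=-m["R"].T@m["t"]
    return c+d*(z-c[2])/d[2]
def pix(n,X):
    m=viewer.camera_model(n);p=m["R"]@np.array(X)+m["t"];return m["fx"]*p[0]/p[2]+m["cx"],m["fy"]*p[1]/p[2]+m["cy"]
def blobs(img,mask,lo=40,hi=3000):
    n,l,s,c=cv2.connectedComponentsWithStats(mask.astype(np.uint8))
    return [(c[i].round(1),s[i]) for i in range(1,n) if lo<s[i][4]<hi]
def nongreen(im):
    a=im.astype(int);return ~((a[:,:,1]-a[:,:,0]>18)&(a[:,:,1]-a[:,:,2]>8))
def delta(target,yawdeg=None):
    "tool-frame shift to world target"
    o=status.get_obs();return Ro.from_quat(o["ee_rot"]).inv().apply(np.array(target)-o["position"]).round(4)
E
python3 - <<'E'
from h import *
for n,rois in(("top",(160,130,210,150)),("side",(185,165,150,150))):
    im=viewer.camera(n);m=nongreen(im)
    print(n)
    for c,s in blobs(im,m,60):print(c,s,"z=.004",ray(n,*c,.004).round(4)[:2])
    a=im.astype(int);b=(a[:,:,2]-a[:,:,0]>40)&(a[:,:,2]-a[:,:,1]>20)
    for c,s in blobs(im,b,20):print("blue",c,s,ray(n,*c,.1).round(4)[:2] if n=="top" else ray(n,*c,.086).round(4)[:2])
    if n=="top":
        cv2.imwrite("pics/c1.png",cv2.resize(im[225:275,165:375,::-1],None,fx=3.8,fy=3.8,interpolation=cv2.INTER_CUBIC))
        cv2.imwrite("pics/m.png",m*255)
    else: cv2.imwrite("pics/c2.png",cv2.resize(im[165:305,190:335,::-1],None,fx=4,fy=4,interpolation=cv2.INTER_CUBIC))
E
```

```text
top
[259.   87.4] [217  82  67  13 534] z=.004 [0.8689 0.0228]
[380.7 146. ] [ 362   85   36  101 2058] z=.004 [ 0.7021 -0.2884]
[134.4 162.2] [110 131  39  57 938] z=.004 [0.677  0.3496]
[462.9 201.8] [ 442  146   43   96 2193] z=.004 [ 0.552  -0.4884]
[198.6 169.6] [183 155  32  30 752] z=.004 [0.6529 0.1823]
[254.4 170.5] [239 156  32  30 756] z=.004 [0.6467 0.0381]
[314.4 173.8] [299 159  32  31 770] z=.004 [ 0.6339 -0.1158]
[299.3 245.5] [289 235  22  22 387] z=.004 [ 0.4514 -0.0723]
[349.1 253.9] [336 243  26  22 445] z=.004 [ 0.4275 -0.1965]
[249.8 255. ] [240 245  21  21 351] z=.004 [0.4304 0.0529]
[188.9 258. ] [178 250  23  17 313] z=.004 [0.4264 0.207 ]
[434.8 288.2] [423 253  24  66 837] z=.004 [ 0.3381 -0.4047]
[106.7 292.2] [  90  264   35   57 1890] z=.004 [0.3457 0.4141]
blue [388.8 105.4] [382  86  15  39 372] [ 0.7762 -0.2935]
blue [ 60.7 117.8] [52 96 18 45 94] [0.7689 0.4977]
blue [475. 165.] [467 147  17  37 398] [ 0.6257 -0.4872]
blue [299.5 244.5] [294 239  12  12 121] [ 0.4495 -0.0716]
side
[471.1  10.4] [462   0  20  26 139] z=.004 [-0.1809 -1.9098]
[348.6 15
[... 248 characters left out ...]
213 219  27  21 435] z=.004 [0.6432 0.0435]
[295.4 243.9] [287 235  18  19 283] z=.004 [0.429  0.0482]
[206.6 267.1] [192 255  30  25 552] z=.004 [0.6492 0.1878]
[284.7 283. ] [276 269  18  28 403] z=.004 [0.4272 0.1858]
[171.7 321. ] [ 138  292   64   48 1137] z=.004 [0.6733 0.3628]
[296.8 370.4] [ 264  347   66   49 2236] z=.004 [0.3446 0.4068]
blue [277.2 102.2] [267  94  22  18 159] [ 0.6373 -0.5492]
blue [221.5 125.9] [211 117  23  19 175] [ 0.7914 -0.3506]
blue [298.5 195.1] [294 189  10  13 115] [ 0.4479 -0.0692]
blue [ 85.4 380.1] [ 54 375  63  11 210] [0.7537 0.5659][ WARN:0@0.590] global loadsave.cpp:1063 imwrite_ Unsupported depth image for selected encoder is fallbacked to CV_8U.
```

View pics/c1.png

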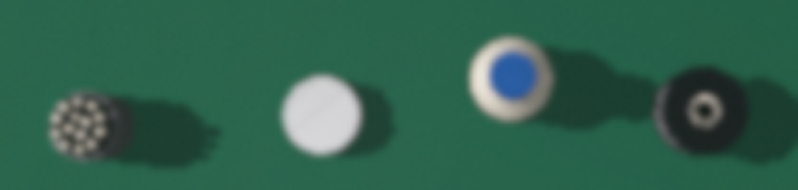

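View pics/c2.png

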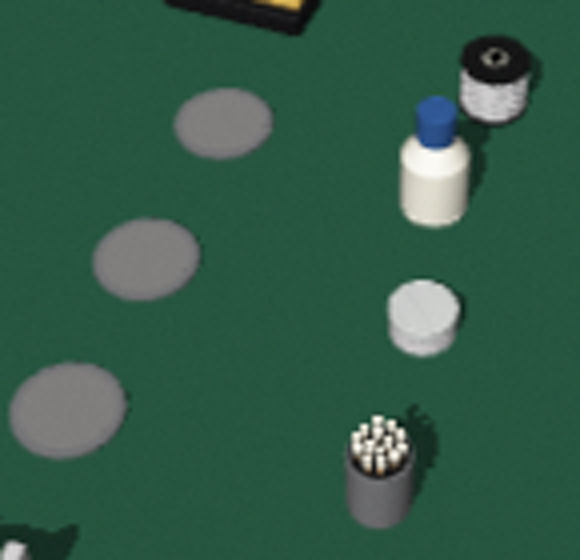

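The four objects stand 125 mm apart and their measurements are consistent. I'm going above the bottle first and turning the tool square to the world axes.

Call:
play_rows(plan=[0,0,20.4,0.3965,-0.403,0.045,1,0,0,20.4,0.3965,-0.403,0.045,1,0,0,20.4,0.3965,-0.403,0.045,1,0,0,20.4,0.3965,-0.403,0.045,1,0,0,20.4,0.3965,-0.403,0.045,1,0,0,20.4,0.3965,-0.403,0.045,1,0,0,20.4,0.3965,-0.403,0.045,1,0,0,20.4,0.3965,-0.403,0.045,1,0,0,20.4,0.3965,-0.403,0.045,1,0,0,20.4,0.3965,-0.403,0.045,1,0,0,20.4,0.3965,-0.403,0.045,1,0,0,20.4,0.3965,-0.403,0.045,1,0,0,20.4,0.3965,-0.403,0.045,1,0,0,20.4,0.3965,-0.403,0.045,1], squeeze=30)

```text
clock: 1.95
position: [0.449, -0.0702, 0.2004]
ee_rot: [1.0, -0.0, 0.0, 0.0]
ft_force: [-0.2, -0.2, -0.2]
grip_width: 1.002
grasp_force: 0.0
```

```bash
python3 - <<'E'
from h import *
im=viewer.camera("side");cv2.imwrite("pics/s1.png",cv2.resize(im[80:300,180:400,::-1],None,fx=2.7,fy=2.7,interpolation=cv2.INTER_CUBIC))
o=status.get_obs();p=o["position"];print(p,Ro.from_quat(o["ee_rot"]).as_matrix().round(3),o["ft_force"],o["joint_pos"])
u=np.array(pix("side",p));print(u,(u-[180,80])*2.7)
E
```

```text
[ 0.4489822  -0.07004397  0.20036741] [[ 1. -0.  0.]
 [-0. -1. -0.]
 [ 0.  0. -1.]] [ 0.66742522 -0.05411293 -0.18406172] [ 0.59955813  0.01692911 -0.54392778  1.92598603  0.00959371  1.20097941
 -1.51878049]
[299.25341221 164.96933195] [321.98421298 229.41719627]
```

View pics/s1.png

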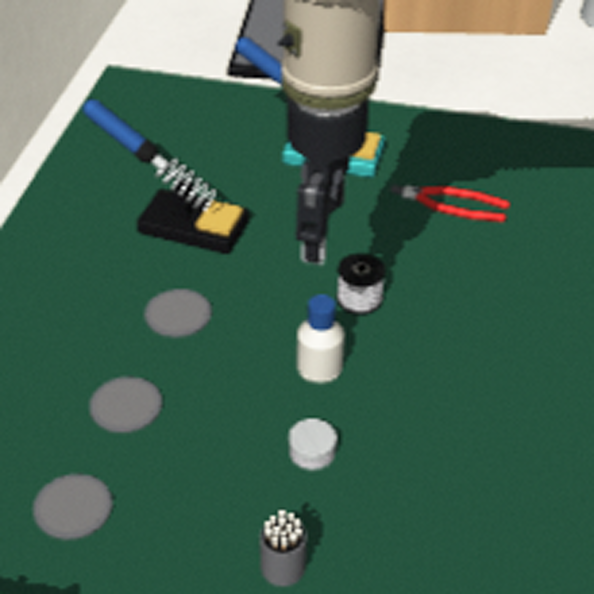

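The gripper is above the bottle, with fingers just over the cap. I'll descend and close gently.

Call:
play_rows(plan=[0,0,0,0,0,0.05,1,0,0,0,0,0,0.09,1,0,0,0,0,0,0.111,1,0,0,0,0,0,0.111,1,0,0,0,0,0,0.111,0.5,0,0,0,0,0,0.111,0.4,0,0,0,0,0,0.111,0.3,0,0,0,0,0,0.111,0.2,0,0,0,0,0,0.111,0.2,0,0,0,0,0,0.111,0.2,0,0,0,0,0,0.111,0.2], squeeze=20)

```text
clock: 3.38
position: [0.4496, -0.0696, 0.09]
ee_rot: [1.0, 0.0, 0.001, 0.0]
ft_force: [-1.1, 0.4, 6.8]
grip_width: 0.344
grasp_force: 20.9
```

Call:
play_rows(plan=[0,0,0,0,0,0,0.8,0,0,0,0,0,0,0.8,0,0,0,0,0,0,0.8,0,0,-90,0,0,0,0.8,0,0,-90,0,0,0,0.8,0,0,-90,0,0,0,0.8,0,0,-90,0,0,0,0.8,0,0,-90,0,0,0,0.8,0,0,-90,0,0,0,0.8,0,0,-90,0,0,0,0.8,0,0,-90,0,0,0,0.8,0,0,-90,0,0,0,0.8,0,0,-90,0,0,0,0.8,0,0,-90,0,0,0,0.5,0,0,-90,0,0,0,0.4,0,0,-90,0,0,0,0.3,0,0,-90,0,0,0,0.2,0,0,-90,0,0,0,0.2,0,0,-90,0,0,0,0.2,0,0,-90,0,0,0,0.2], squeeze=25)

```text
clock: 5.88
position: [0.4491, -0.0696, 0.0893]
ee_rot: [0.707, 0.707, -0.0, 0.0]
ft_force: [-2.2, 1.1, 3.6]
grip_width: 0.342
grasp_force: 25.8
```

Call:
play_rows(plan=[0,0,0,0,0,-0.02,0.2,0,0,0,0,0,-0.05,0.2,0,0,0,-0.01,0.045,-0.05,0.2,0,0,0,-0.02,0.09,-0.05,0.2,0,0,0,-0.03,0.135,-0.05,0.2,0,0,0,-0.04,0.17,-0.04,0.2,0,0,0,-0.043,0.1835,-0.02,0.2,0,0,0,-0.043,0.1835,-0.012,0.2,0,0,0,-0.043,0.1835,-0.012,0.2,0,0,0,-0.043,0.1835,-0.012,0.2,0,0,0,-0.043,0.1835,-0.012,0.2])

```text
clock: 7.25
position: [0.6327, -0.1125, 0.1023]
ee_rot: [0.707, 0.707, 0.0, 0.001]
ft_force: [0.4, 0.2, -1.7]
grip_width: 0.338
grasp_force: 25.5
```

```bash
python3 - <<'E'
from h import *
im=viewer.camera("side");cv2.imwrite("pics/s2.png",cv2.resize(im[130:220,200:300,::-1],None,fx=6,fy=6,interpolation=cv2.INTER_CUBIC))
im2=viewer.camera("top");a=im.astype(int)
b=(a.min(2)>120)&(a.max(2)-a.min(2)<60)
print([x for x in blobs(im,b,60) if 200<x[0][0]<300 and 130<x[0][1]<220])
p=status.get_obs()["position"];print(p)
for z in (.014,.064):print(pix("side",[p[0],p[1],z]))
print("disc predicted",pix("side",[.6325,-.113,.004]))
E
```

```text
[(array([244. , 189.8]), array([235, 170,  22,  34, 397], dtype=int32))]
[ 0.63270648 -0.11254918  0.10202044]
(np.float64(245.00628043089534), np.float64(192.5599809734067))
(np.float64(243.90663931673646), np.float64(181.06909776555693))
disc predicted (np.float64(245.32152971362055), np.float64(194.69992294558605))
```

View pics/s2.png

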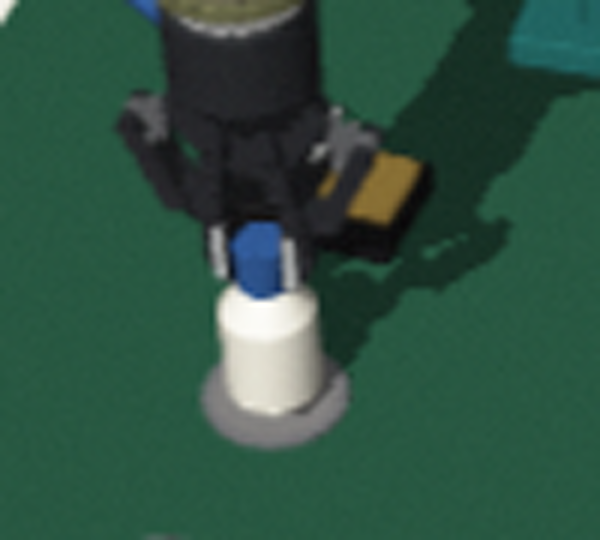

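```bash
python3 - <<'E'
from h import *
p=status.get_obs()["position"]
print(pix("side",[p[0]-.0068,p[1]+.025,p[2]-.089]),pix("side",[.6339,-.1158,.004]),pix("side",[.6309,-.110,.004]))
E
```

```text
(np.float64(244.67871977610565), np.float64(198.38967345611945)) (np.float64(245.17261058589423), np.float64(194.04883405943013)) (np.float64(245.51096641450445), np.float64(195.40496790444945))
```

Call:
play_rows(plan=[0,0,0,0.0017,-0.0015,0.004,0.2,0,0,0,0.0017,-0.0015,0.0075,0.2,0,0,0,0.0017,-0.0015,0.0085,0.2,0,0,0,0.0017,-0.0015,0.0085,0.2,0,0,0,0.0017,-0.0015,0.0085,0.2,0,0,0,0.0017,-0.0015,0.0085,0.5,0,0,0,0.0017,-0.0015,0.0085,0.8,0,0,0,0.0017,-0.0015,0.0085,0.8,0,0,0,0.0017,-0.0015,0.0085,0.8,0,0,0,0.0017,-0.0015,-0.03,0.8,0,0,0,0.0017,-0.0015,-0.08,0.8,0,0,0,0.0017,-0.0015,-0.1,0.8,0,0,0,0.0017,-0.0015,-0.1,0.8])

```text
clock: 8.98
position: [0.6318, -0.1108, 0.2026]
ee_rot: [0.707, 0.707, 0.001, 0.001]
ft_force: [-0.1, 0.4, 1.0]
grip_width: 0.803
grasp_force: 0.0
```

```bash
python3 - <<'E'
from h import *
print("pot",ray("top",187.1,258.1,.075),ray("side",284.7,296.4,0)+np.array([.0057,-.0212,0]))
print("spool",ray("top",350.3,253.7,.05),ray("side",313.5,179,.05))
print("tin",ray("top",249.2,255,.026),ray("side",295.5,241.2,.026))
# bottle placed check
for n in("top",):
    im=viewer.camera(n);cv2.imwrite("pics/t3.png",im[:,:,::-1])
o=status.get_obs();print(o["clock"])
E
```

```text
pot [0.42467957 0.19524818 0.075     ] [0.42362704 0.20216549 0.        ]
spool [ 0.42681687 -0.19394517  0.05      ] [ 0.42435222 -0.18970299  0.05      ]
tin [0.42990317 0.05234625 0.026     ] [0.42741876 0.05599926 0.026     ]
9.025
```

Call:
play_rows(plan=[0,0,0,0.311,-0.208,0,1,0,0,0,0.311,-0.208,0,1,0,0,0,0.311,-0.208,0,1,0,0,0,0.311,-0.208,0,1,0,0,0,0.311,-0.208,0,1,0,0,0,0.311,-0.208,0,1,0,0,0,0.311,-0.208,0,1,0,0,0,0.311,-0.208,0,1,0,0,0,0.311,-0.208,0,1,0,0,0,0.311,-0.208,0.05,1,0,0,0,0.311,-0.208,0.09,1,0,0,0,0.311,-0.208,0.09,1], squeeze=20)

```text
clock: 10.52
position: [0.4215, 0.1986, 0.109]
ee_rot: [0.707, 0.707, -0.002, -0.002]
ft_force: [-0.1, 0.5, 0.7]
grip_width: 1.001
grasp_force: 0.0
```

```bash
python3 - <<'E'
from h import *
im=viewer.camera("side");im2=viewer.camera("top")
a=cv2.resize(im[215:315,230:340,::-1],None,fx=4,fy=4);b=cv2.resize(im2[150:200,265:365,::-1],None,fx=4,fy=4)
b=cv2.copyMakeBorder(b,0,200,0,0,0);cv2.imwrite("pics/p4.png",np.hstack([a[:400],b[:400,:360]]))
print(status.get_obs()["position"])
E
```

```text
[0.42347991 0.20003689 0.11215206]
```

View pics/p4.png

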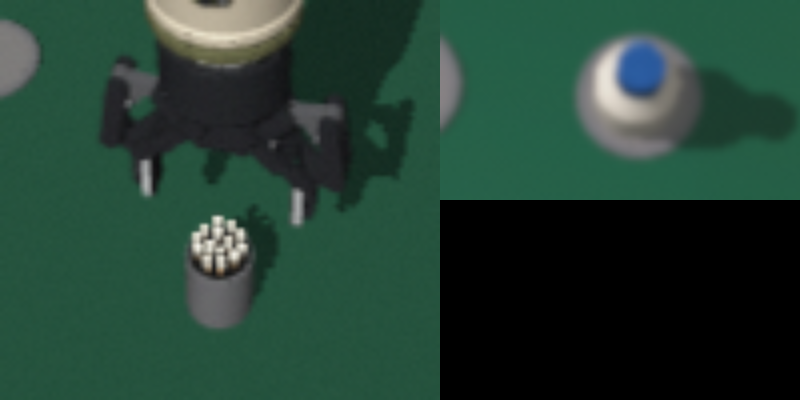

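The fingers straddle the pot cleanly, and the bottle stands on the right disc. I'll grasp the pot from two directions.

Call:
play_rows(plan=[0,0,0,0,0,0.04,1,0,0,0,0,0,0.08,1,0,0,0,0,0,0.082,1,0,0,0,0,0,0.082,0.6,0,0,0,0,0,0.082,0.5,0,0,0,0,0,0.082,0.4,0,0,0,0,0,0.082,0.4,0,0,0,0,0,0.082,0.4,0,0,0,0,0,0.082,0.4,0,0,0,0,0,0.082,0.4,0,0,0,0,0,0.082,0.4], squeeze=20)

```text
clock: 12.0
position: [0.4241, 0.2004, 0.0309]
ee_rot: [0.707, 0.707, 0.001, 0.001]
ft_force: [-1.1, -1.6, 10.2]
grip_width: 0.51
grasp_force: 20.3
```

```bash
python3 - <<'E'
from h import *
d=np.array(pix("top",[.6312,-.1108,.104]))-pix("top",[.6312,-.1108,.004]);print("exp cap-disc",d)
im=viewer.camera("top").astype(int);b=(im[:,:,2]-im[:,:,0]>40)&(im[:,:,2]-im[:,:,1]>20)
print([x for x in blobs(im,b,20) if 290<x[0][0]<340], np.array([314.4,173.8])+d)
E
```

```text
exp cap-disc [ 1.67159866 -8.28905822]
[(array([314.8, 166.5]), array([309, 160,  13,  14, 134], dtype=int32))] [316.07159866 165.51094178]
```

Call:
play_rows(plan=[0,0,0,0,0,0,0.9,0,0,0,0,0,0,0.9,0,0,0,0,0,0,0.9,0,0,-90,0,0,0,0.9,0,0,-90,0,0,0,0.9,0,0,-90,0,0,0,0.9,0,0,-90,0,0,0,0.9,0,0,-90,0,0,0,0.9,0,0,-90,0,0,0,0.9,0,0,-90,0,0,0,0.9,0,0,-90,0,0,0,0.9,0,0,-90,0,0,0,0.9,0,0,-90,0,0,0,0.6,0,0,-90,0,0,0,0.5,0,0,-90,0,0,0,0.4,0,0,-90,0,0,0,0.4,0,0,-90,0,0,0,0.4,0,0,-90,0,0,0,0.4,0,0,-90,0,0,0,0.4,0,0,-90,0,0,0,0.4], squeeze=25)

```text
clock: 14.55
position: [0.423, 0.2002, 0.0294]
ee_rot: [-0.0, 1.0, -0.0, 0.0]
ft_force: [-1.4, -0.1, 4.7]
grip_width: 0.509
grasp_force: 25.6
```

Call:
play_rows(plan=[0,0,0,0,0,-0.02,0.4,0,0,0,0,0,-0.05,0.4,0,0,0,-0.045,-0.003,-0.05,0.4,0,0,0,-0.09,-0.006,-0.05,0.4,0,0,0,-0.135,-0.009,-0.05,0.4,0,0,0,-0.18,-0.012,-0.05,0.4,0,0,0,-0.215,-0.0145,-0.04,0.4,0,0,0,-0.227,-0.0145,-0.02,0.4,0,0,0,-0.227,-0.0145,-0.012,0.4,0,0,0,-0.227,-0.0145,-0.012,0.4,0,0,0,-0.227,-0.0145,-0.012,0.4])

```text
clock: 15.92
position: [0.6496, 0.1861, 0.0421]
ee_rot: [-0.001, 1.0, 0.0, 0.0]
ft_force: [-0.2, -0.0, -1.3]
grip_width: 0.512
grasp_force: 25.9
```

```bash
python3 - <<'E'
from h import *
im=viewer.camera("side");cv2.imwrite("pics/s5.png",cv2.resize(im[200:300,155:265,::-1],None,fx=5,fy=5,interpolation=cv2.INTER_CUBIC))
p=status.get_obs()["position"]
print(p,(np.array(pix("side",[p[0]-.0057,p[1]+.0212,p[2]-.0295]))-[155,200])*5+2.5,"disc",(np.array([206.6,267.1])-[155,200])*5+2.5)
E
```

```text
[0.64982384 0.1860108  0.04228989] [253.84300327 358.62342692] disc [260.5 338. ]
```

View pics/s5.png

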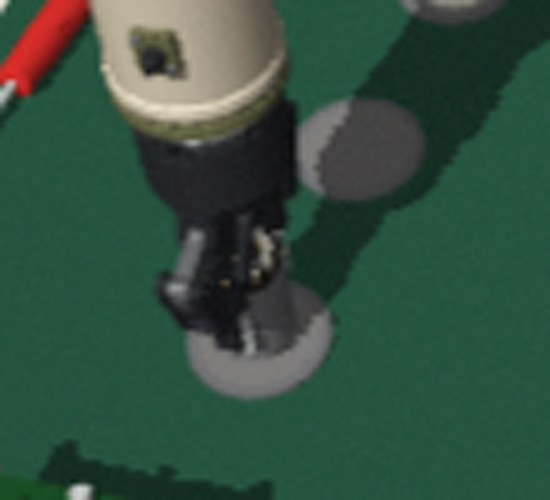

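The pot hangs over the left disc and agrees with the prediction. I'll lower and release it.

Call:
play_rows(plan=[0,0,0,0,0,0.004,0.4,0,0,0,0,0,0.0075,0.4,0,0,0,0,0,0.0085,0.4,0,0,0,0,0,0.0085,0.4,0,0,0,0,0,0.0085,0.4,0,0,0,0,0,0.0085,0.6,0,0,0,0,0,0.0085,0.9,0,0,0,0,0,0.0085,0.9,0,0,0,0,0,0.0085,0.9,0,0,0,0,0,-0.03,0.9,0,0,0,0,0,-0.08,0.9,0,0,0,0,0,-0.13,0.9,0,0,0,0,0,-0.16,0.9,0,0,0,0,0,-0.16,0.9])

```text
clock: 17.73
position: [0.6507, 0.1866, 0.2041]
ee_rot: [-0.0, 1.0, 0.001, 0.002]
ft_force: [0.3, 0.5, -1.2]
grip_width: 0.898
grasp_force: 0.0
```

Call:
play_rows(plan=[0,0,90,0.225,-0.3765,0,1,0,0,90,0.225,-0.3765,0,1,0,0,90,0.225,-0.3765,0,1,0,0,90,0.225,-0.3765,0,1,0,0,90,0.225,-0.3765,0,1,0,0,90,0.225,-0.3765,0,1,0,0,90,0.225,-0.3765,0,1,0,0,90,0.225,-0.3765,0,1,0,0,90,0.225,-0.3765,0,1,0,0,90,0.225,-0.3765,0,1,0,0,90,0.225,-0.3765,0,1,0,0,90,0.225,-0.3765,0.05,1,0,0,90,0.225,-0.3765,0.1,1,0,0,90,0.225,-0.3765,0.1,1,0,0,90,0.225,-0.3765,0.1,1], squeeze=20)

```text
clock: 19.6
position: [0.4261, -0.1909, 0.1029]
ee_rot: [0.706, 0.708, 0.0, 0.001]
ft_force: [0.0, -0.7, 1.0]
grip_width: 1.0
grasp_force: 0.0
```

```bash
python3 - <<'E'
from h import *
im=viewer.camera("side");im2=viewer.camera("top")
a=cv2.resize(im[120:220,265:375,::-1],None,fx=4,fy=4);b=cv2.resize(im2[150:200,170:270,::-1],None,fx=4,fy=4)
b=cv2.copyMakeBorder(b,0,200,0,0,0);cv2.imwrite("pics/p6.png",np.hstack([a[:400],b[:400,:360]]))
o=status.get_obs();print(o["position"],o["ee_rot"].round(3))
E
```

```text
[ 0.42645554 -0.19137913  0.10334821] [0.707 0.707 0.    0.002]
```

View pics/p6.png

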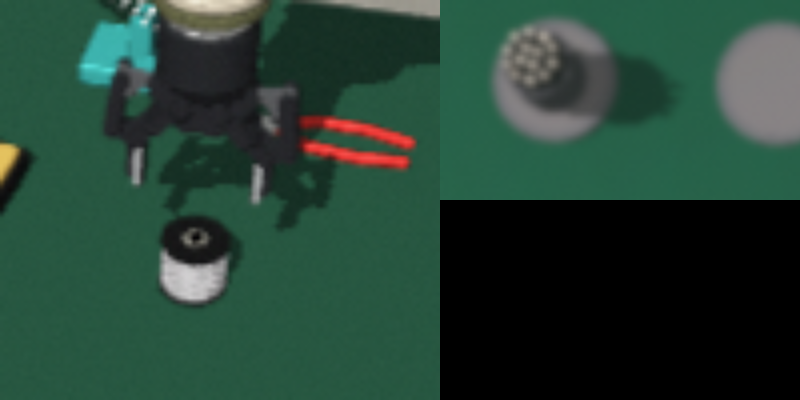

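The pot stands upright on the left disc, and the fingers straddle the spool. I'll grasp it.

Call:
play_rows(plan=[0,0,0,0,0,0.04,1,0,0,0,0,0,0.07,1,0,0,0,0,0,0.074,1,0,0,0,0,0,0.074,0.75,0,0,0,0,0,0.074,0.65,0,0,0,0,0,0.074,0.55,0,0,0,0,0,0.074,0.55,0,0,0,0,0,0.074,0.55,0,0,0,0,0,0.074,0.55,0,0,0,0,0,0.074,0.55], squeeze=20)

```text
clock: 20.95
position: [0.4262, -0.1914, 0.029]
ee_rot: [0.707, 0.707, -0.0, 0.001]
ft_force: [-2.9, -0.4, 8.6]
grip_width: 0.649
grasp_force: 19.6
```

Call:
play_rows(plan=[0,0,0,0,0,0,1,0,0,0,0,0,0,1,0,0,0,0,0,0,1,0,0,90,0,0,0,1,0,0,90,0,0,0,1,0,0,90,0,0,0,1,0,0,90,0,0,0,1,0,0,90,0,0,0,1,0,0,90,0,0,0,1,0,0,90,0,0,0,1,0,0,90,0,0,0,1,0,0,90,0,0,0,1,0,0,90,0,0,0,0.75,0,0,90,0,0,0,0.65,0,0,90,0,0,0,0.55,0,0,90,0,0,0,0.55,0,0,90,0,0,0,0.55,0,0,90,0,0,0,0.55,0,0,90,0,0,0,0.55,0,0,90,0,0,0,0.55], squeeze=35)

```text
clock: 23.45
position: [0.4252, -0.1909, 0.0275]
ee_rot: [1.0, 0.001, 0.0, 0.0]
ft_force: [-2.3, 0.7, 6.3]
grip_width: 0.645
grasp_force: 36.6
```

Call:
play_rows(plan=[0,0,0,0,0,-0.03,0.55,0,0,0,0,0,-0.08,0.55,0,0,0,0,0,-0.13,0.55,0,0,0,0.03,-0.033,-0.13,0.55,0,0,0,0.063,-0.067,-0.13,0.55,0,0,0,0.095,-0.1,-0.13,0.55,0,0,0,0.126,-0.134,-0.13,0.55,0,0,0,0.158,-0.167,-0.13,0.55,0,0,0,0.19,-0.2,-0.13,0.55,0,0,0,0.21,-0.225,-0.12,0.55,0,0,0,0.219,-0.2325,-0.08,0.55,0,0,0,0.219,-0.2325,-0.04,0.55,0,0,0,0.219,-0.2325,-0.015,0.55,0,0,0,0.219,-0.2325,-0.012,0.55,0,0,0,0.219,-0.2325,-0.012,0.55,0,0,0,0.219,-0.2325,-0.012,0.55])

```text
clock: 25.45
position: [0.6449, 0.0419, 0.0408]
ee_rot: [1.0, 0.0, 0.001, -0.0]
ft_force: [0.0, -0.0, -2.5]
grip_width: 0.647
grasp_force: 38.4
```

```bash
python3 - <<'E'
from h import *
im=viewer.camera("side");cv2.imwrite("pics/s7.png",cv2.resize(im[150:290,155:295,::-1],None,fx=4,fy=4,interpolation=cv2.INTER_CUBIC))
o=status.get_obs();p=o["position"]
print(p,(np.array(pix("side",[p[0]-.0073,p[1]+.027,p[2]-.028]))-[155,150])*4+2,"disc",(np.array([226.1,229.3])-[155,150])*4+2)
E
```

```text
[0.64479199 0.04181512 0.04070981] [281.0170838  338.02598305] disc [286.4 319.2]
```

View pics/s7.png

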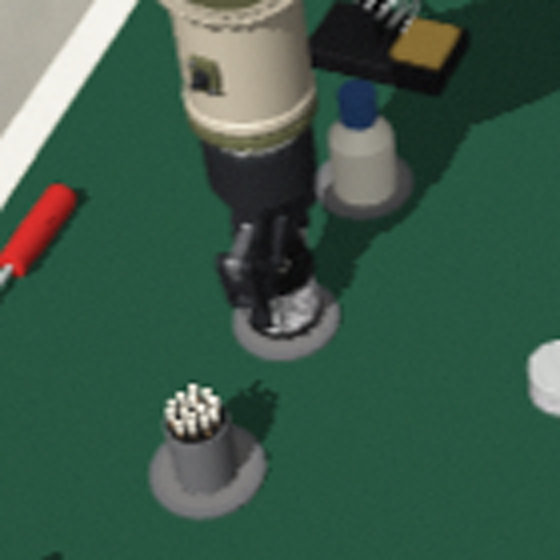

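The spool is over the middle disc, and the pot and bottle look centred. I'll lower and release the spool.

Call:
play_rows(plan=[0,0,0,0,0,0.004,0.55,0,0,0,0,0,0.0075,0.55,0,0,0,0,0,0.0085,0.55,0,0,0,0,0,0.0085,0.55,0,0,0,0,0,0.0085,0.55,0,0,0,0,0,0.0085,0.8,0,0,0,0,0,0.0085,1,0,0,0,0,0,0.0085,1,0,0,0,0,0,0.0085,1,0,0,0,0,0,-0.03,1,0,0,0,0,0,-0.08,1,0,0,0,0,0,-0.13,1,0,0,0,0,0,-0.16,1,0,0,0,0,0,-0.16,1,0,0,0,0,0,-0.16,1])

```text
clock: 27.38
position: [0.6437, 0.0416, 0.1984]
ee_rot: [1.0, 0.0, -0.0, 0.0]
ft_force: [-0.1, 0.2, 0.0]
grip_width: 0.999
grasp_force: 0.0
```

Call:
play_rows(plan=[0,0,0,-0.216,-0.013,0,1,0,0,0,-0.216,-0.013,0,1,0,0,0,-0.216,-0.013,0,1,0,0,0,-0.216,-0.013,0,1,0,0,0,-0.216,-0.013,0,1,0,0,0,-0.216,-0.013,0,1,0,0,0,-0.216,-0.013,0.06,1,0,0,0,-0.216,-0.013,0.12,1,0,0,0,-0.216,-0.013,0.16,1,0,0,0,-0.216,-0.013,0.18,1,0,0,0,-0.216,-0.013,0.18,1,0,0,0,-0.216,-0.013,0.18,0.7,0,0,0,-0.216,-0.013,0.18,0.6,0,0,0,-0.216,-0.013,0.18,0.5,0,0,0,-0.216,-0.013,0.18,0.5,0,0,0,-0.216,-0.013,0.18,0.5,0,0,0,-0.216,-0.013,0.18,0.5,0,0,0,-0.216,-0.013,0.18,0.5], squeeze=20)

```text
clock: 29.62
position: [0.4288, 0.0546, 0.0203]
ee_rot: [1.0, 0.0, 0.001, 0.0]
ft_force: [-1.0, -0.4, 7.3]
grip_width: 0.574
grasp_force: 20.1
```

Call:
play_rows(plan=[0,0,0,0,0,0,0.9,0,0,0,0,0,0,0.9,0,0,0,0,0,0,0.9,0,0,-90,0,0,0,0.9,0,0,-90,0,0,0,0.9,0,0,-90,0,0,0,0.9,0,0,-90,0,0,0,0.9,0,0,-90,0,0,0,0.9,0,0,-90,0,0,0,0.9,0,0,-90,0,0,0,0.9,0,0,-90,0,0,0,0.9,0,0,-90,0,0,0,0.9,0,0,-90,0,0,0,0.7,0,0,-90,0,0,0,0.6,0,0,-90,0,0,0,0.5,0,0,-90,0,0,0,0.5,0,0,-90,0,0,0,0.5,0,0,-90,0,0,0,0.5,0,0,-90,0,0,0,0.5,0,0,-90,0,0,0,0.5], squeeze=25)

```text
clock: 32.12
position: [0.428, 0.0546, 0.0195]
ee_rot: [0.707, 0.707, -0.0, 0.0]
ft_force: [-3.0, -0.7, 5.7]
grip_width: 0.576
grasp_force: 25.3
```

```bash
python3 - <<'E'
from h import *
P=[]
im=viewer.camera("top");a=im.astype(int)
cv2.imwrite("pics/t8.png",cv2.resize(im[140:205,170:350,::-1],None,fx=4.4,fy=4.4,interpolation=cv2.INTER_CUBIC))
o=status.get_obs();p=o["position"];print(p,o["grip_width"])
g=np.array([254.4,170.5]);r=np.array(pix("top",[.6445,.0415,.054]))-pix("top",[.6445,.0415,.004])+g
print("spool top expected",r,(r-[170,140])*4.4+2.2)
s=np.array([198.6,169.6]);r=np.array(pix("top",[.65,.186,.079]))-pix("top",[.65,.186,.004])+s
print("buds expected",r,(r-[170,140])*4.4+2.2)
E
```

```text
[0.4280302  0.05461045 0.01948685] 0.5762398842839449
spool top expected [252.62949194 166.39827287] [365.76976455 118.35240064]
buds expected [192.19831044 163.28971061] [ 99.87256593 104.67472669]
```

View pics/t8.png

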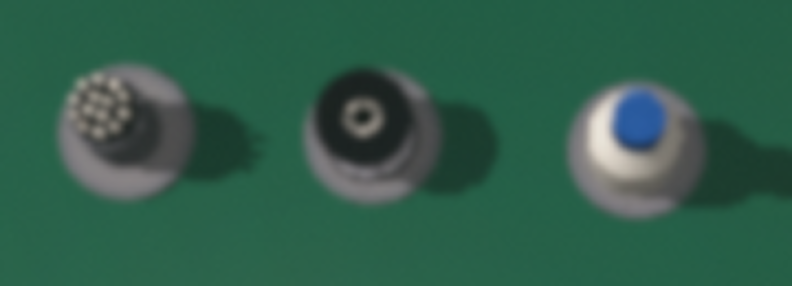

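Everything is standing centred: the spool hole at (363,117) and the buds at (99,105) are both within about 1 px of where they were expected. Next is the tin onto the spool.

Call:
play_rows(plan=[0,0,0,0,0,-0.03,0.5,0,0,0,0,0,-0.08,0.5,0,0,0,0,0,-0.12,0.5,0,0,0,-0.003,0.045,-0.12,0.5,0,0,0,-0.006,0.09,-0.12,0.5,0,0,0,-0.009,0.135,-0.12,0.5,0,0,0,-0.012,0.18,-0.12,0.5,0,0,0,-0.013,0.21,-0.11,0.5,0,0,0,-0.013,0.216,-0.09,0.5,0,0,0,-0.013,0.216,-0.07,0.5,0,0,0,-0.013,0.216,-0.062,0.5,0,0,0,-0.013,0.216,-0.062,0.5,0,0,0,-0.013,0.216,-0.062,0.5,0,0,0,-0.013,0.216,-0.062,0.5])

```text
clock: 33.92
position: [0.6443, 0.0418, 0.0821]
ee_rot: [0.707, 0.707, 0.0, 0.001]
ft_force: [0.6, 0.2, 0.1]
grip_width: 0.574
grasp_force: 26.7
```

```bash
python3 - <<'E'
from h import *
im=viewer.camera("side");cv2.imwrite("pics/s9.png",cv2.resize(im[180:260,185:275,::-1],None,fx=6,fy=6,interpolation=cv2.INTER_CUBIC))
print(status.get_obs()["position"])
E
```

```text
[0.64426792 0.04174264 0.0819753 ]
```

View pics/s9.png

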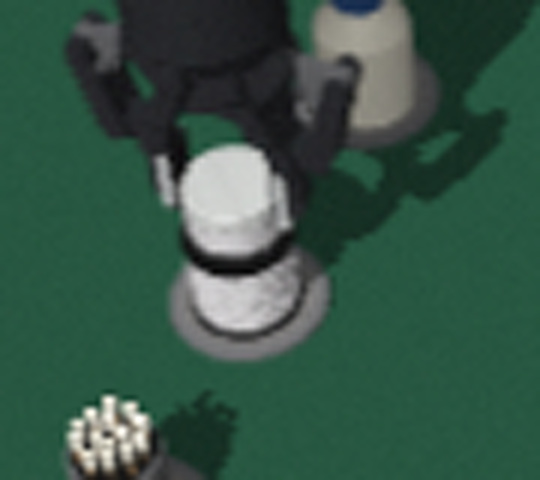

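Call:
play_rows(plan=[0,0,0,0,0,0.004,0.5,0,0,0,0,0,0.007,0.5,0,0,0,0,0,0.008,0.5,0,0,0,0,0,0.008,0.5,0,0,0,0,0,0.008,0.5,0,0,0,0,0,0.008,0.7,0,0,0,0,0,0.008,0.9,0,0,0,0,0,0.008,0.9,0,0,0,0,0,0.008,0.9,0,0,0,0,0,-0.02,0.9,0,0,0,0,0,-0.07,0.9,0,0,0,0,0,-0.12,0.9,0,0,0,-0.05,-0.05,-0.12,0.9,0,0,0,-0.05,-0.1,-0.12,0.9,0,0,0,-0.05,-0.15,-0.12,0.9,0,0,0,-0.05,-0.2,-0.12,0.9,0,0,0,-0.05,-0.2,-0.12,0.9,0,0,0,-0.05,-0.2,-0.12,0.9])

```text
clock: 36.22
position: [0.4436, -0.0092, 0.2013]
ee_rot: [0.707, 0.707, -0.001, 0.001]
ft_force: [0.1, -0.1, -0.0]
grip_width: 0.901
grasp_force: 0.0
```

```bash
python3 - <<'E'
from h import *
a=viewer.camera("side")[150:290,180:290,::-1];b=viewer.camera("top")[140:205,170:350,::-1]
a=cv2.resize(a,None,fx=3,fy=3,interpolation=2);b=cv2.resize(b,None,fx=2.6,fy=2.6,interpolation=2)
b=cv2.copyMakeBorder(b,0,420-b.shape[0],0,0,0);cv2.imwrite("pics/f10.png",np.hstack([a,b]))
E
```

```text
(no output)
```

View pics/f10.png

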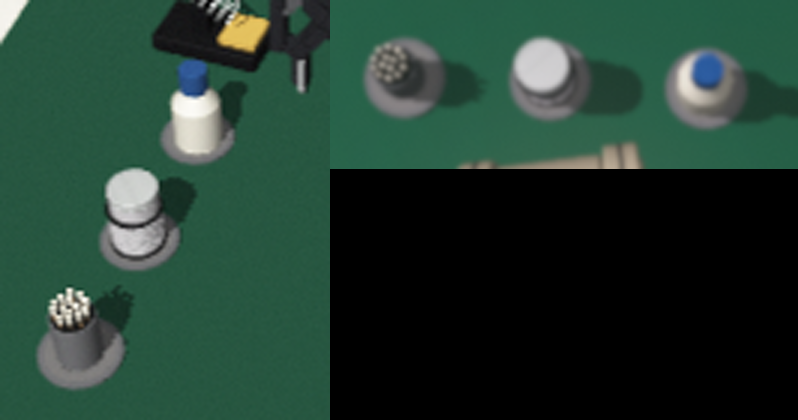

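All four are upright and centred on their discs, with the tin centred on the spool and the arm clear. I'm handing in.

```bash
python3 -c "
from workcell import manip;print(manip.hand_in())"
```

```text
the job is handed in; nothing more can be done
None
```

The soldering bench is set out and handed in after about 36 s: bottle on the right disc by the iron stand, pot on the left disc by the board holder, spool in the middle with the tin on top, all upright and within about 3 mm of centre in the images; the cutters were never approached.

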